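# Deburr a turned pin in ceramic balls and show its end to the inspection camera

### The arm

A 6-joint arm with a two-finger parallel gripper is mounted at the origin on the work surface; the furniture and walls round the work are solid. World frame = base frame: x ahead of the robot, y to its left, z up, the work surface at z = 0. Lengths are in m, angles in rad, forces in N, time in s.
With the tool pointing down it reaches from about 0.325 to 0.775 m from the base axis. Payload 5.5 kg.
Tool frame: the origin (TCP) lies at the very end of the fingers, on their centre line; the grasp point (between the pads) lies 19 mm behind it (r.tcp_to_grasp is the distance from the TCP to the grasp point, in m); z points along the fingers, y is the line along which they close (so a half turn about z gives the same grasp; the last joint's range is limited). The gripper opens to 85 mm and grips with 20 to 120 N. Pads are 22 mm wide; open, the fingers measure 114 mm over their backs; the gripper's body (76 mm by 85 mm) begins 54 mm behind the grasp point. The pads swing forward as they close: fully open they stand 13 mm farther back than shut.
Start: joints at [-1.25, 0.091, 1.231, -0, 1.82, -0.057], TCP at [0.221, -0.558, 0.211] pointing down, gripper open.
Joint ranges: [-2.87, 2.87], [-0.86, 2.18], [0.17, 2.46], [-1.51, 4.65], [0.06, 2.69], [-2.65, 2.65]. Speed limits (rad/s): [2.57, 2.57, 3.01, 3.14, 3.14, 3.14].

### API

Orientations are given as a 3x3 rotation matrix whose columns are the frame's x, y, z axes.
In Python, from plant import r gives the robot as it stands.
- The arm moves only by the tool servo_tool, never from a script. Its argument "deltas" is one flat list of numbers, 7 for each row, row after row: the opening, from 0 (shut) to 1 (fully open), then the shift along the tool's x, y, z in units of 30 mm (1.0 is 30 mm), then the turn, a rotation vector about the tool's x, y, z in units of 5 degrees (1.0 is 5 degrees). In form: [hand, dx, dy, dz, rx, ry, rz, hand, dx, dy, dz, rx, ry, rz, ...]. A call has 1 to 12 rows; each row is the pose to reach, as a shift and turn from the pose commanded when the call began, along the tool's axes at that moment; what a row does not reach only later rows make up. A row lasts 1/10 s, in which the tool goes at most 50 mm and 8.59 degrees, less where a joint would pass 70% of its speed; a pose out of reach is approached as far as the arm can. A call with a gripper value outside its range is refused whole. The fingers move at their own pace and stop on an object; "squeeze" is the grip in N (left out, the last holds). Time passes only in rows, so rows that repeat a pose let the fingers close. It gives the time, the measured TCP pose, the force, the opening and the grip force at its end, in the units of the state.
- r.get_state(): the state, without advancing time (a new reading comes with each control period).
- r.get_image(name): name is "scene" or "side" or "wrist"; returns a dict with "img" (480x640x3 uint8, blue, green, red), "z_map" (480x640 float32, m along the optical axis (not along the pixel's ray), 0 where there is no reading), "intrinsics" (3x3 intrinsics, pixels), "origin" and "orientation" of the camera in the world. Camera axes: x right, y down, z forward; pixel columns grow to the right and rows downward; lengths in m; the calibration is good to about 2 mm. A picture is of the moment at which its call begins.
- r.close_job(): hands the job in; it is judged then, once.
The state is a dict: "time": time; "qpos": joint angles; "qvel": joint speeds; "joint_efforts": joint torques, N m; "tcp_pos": TCP position; "orientation": TCP orientation; "wrist_force": force on the tool from outside, world axes, zero at the start; "torque": the same for the moment, N m; "gripper_width": finger opening in m; "grip_force": force on a finger pad.
Only numpy, scipy, OpenCV 4.12 (cv2) and the standard library are available. Lean on these libraries where they do the work, as an engineer would, in place of code of your own. Each camera call takes 0.05 s, during which the arm holds its last target. There are 200 camera calls.

### The job

Take the steel pin with the collar out of the wooden rack by its top and deburr its lower end: with that end nearly at the bottom of the pan of ceramic balls, stir one full turn, well out from the pan's centre, clockwise as seen from above and starting at the far side as the robot sees it (far, right, near, left, far). Then lift it out and present it to the inspection camera: the lower end 60 mm straight in front of the lens and facing it, the pin slanted so that it lies in line with the lens's axis, touching nothing but the gripper. Finish while holding it still there; the balls stay in the pan, and the plain pin and the other things stay where they are.

Things in the scene. Friction and masses are not known exactly. Their poses are not given: they have to be found in the camera images.
- collar_pin: Steel pin, 150 mm long, 0.16 kg, upright in one of the rack's two holes: round shank 14 mm in diameter, round collar 34 mm in diameter from 93 to 103 mm above the foot, then a flat tang 47 mm high, 12 mm thick (pin's x), 22 mm wide (its y): grip it across the flats, which face across the rack within 0.4 rad. Origin: centre of the foot; z: along the pin to its top.
- pin_foot (a point): Centre of the lower end face of the collared pin (the end that stirs and is then shown to the lens).
- pin_top (a point): Centre of the upper end face of the collared pin, 150 mm from its foot.
- plain_pin: A steel pin of the same length with the same shank and tang but without a collar, standing in the other hole of the rack. Origin at the centre of its foot. Not to be disturbed.
- rack: Fixed wooden block, 60 x 190 x 45 mm, with two blind holes 16.5 mm wide and 38 mm deep, 90 mm apart along its long (y) axis at y = +45 and -45 mm; the pins stand 7 mm above the bench and reach 157 mm. Origin at the centre of its underside.
- bowl: Fixed round open steel pan, 148 mm wide at the bottom and 168 mm at the rim, 52 mm high; wall 4 mm, inner floor 5 mm above its underside and about 140 mm across. Holds nine white ceramic deburring balls. Origin at the centre of its underside, axes parallel to the world's (x away from the robot, y to its left).
- camera: Fixed inspection camera: a black barrel 44 mm thick with an aluminium lens ring 38 mm in diameter, held in an inclined cradle on a 95 x 80 x 12 mm aluminium base. The lens looks upward, leaning 30 degrees from the vertical roughly towards the robot (the camera's own -x). Origin at the centre of the base's underside. Centre of the lens front at (-17.5, 0, 100) mm in its frame.
- focus (a point): The point 60 mm in front of the lens on the lens's axis, at (-47.5, 0, 152) mm in the camera's frame. Its z axis is the lens axis, pointing out of the lens (upward, leaning 30 degrees from vertical).
- tape_measure: Bystander: yellow tape measure standing at the back of the bench, 41 x 87 x 68 mm.
- marker_pen: Bystander: marker pen lying between the pan and the left side of the bench, 18 x 133 x 20 mm.
- small_square: Bystander: try square with wooden stock lying at the back, 166 x 113 x 16 mm.
- ball_0_center (a point): Centre of one of the nine loose white ceramic balls, 22 mm in diameter, in the pan. They roll aside easily.
- ball_1_center (a point): Centre of one of the nine loose white ceramic balls, 22 mm in diameter, in the pan.
- ball_2_center (a point): Centre of one of the nine loose white ceramic balls, 22 mm in diameter, in the pan.
- ball_3_center (a point): Centre of one of the nine loose white ceramic balls, 22 mm in diameter, in the pan.
- ball_4_center (a point): Centre of one of the nine loose white ceramic balls, 22 mm in diameter, in the pan.
- ball_5_center (a point): Centre of one of the nine loose white ceramic balls, 22 mm in diameter, in the pan.
- ball_6_center (a point): Centre of one of the nine loose white ceramic balls, 22 mm in diameter, in the pan.
- ball_7_center (a point): Centre of one of the nine loose white ceramic balls, 22 mm in diameter, in the pan.
- ball_8_center (a point): Centre of one of the nine loose white ceramic balls, 22 mm in diameter, in the pan.

How it is judged:
On the way, in this order (a step that is already met when the one before it is completed fails the run):
1. the collared pin is held clear above the rack (height (world z) of pin_foot above 0.055 m and contact force between the fingers and collar_pin above 1 N), for 0.1 s.
2. its foot is low among the balls on the far side of the pan (x of pin_foot in the frame of bowl above 0.014 m and y of pin_foot in the frame of bowl between -0.014 and 0.014 m and horizontal distance between pin_foot and bowl below 0.07 m and z of pin_foot in the frame of bowl below 0.021 m and contact force between the fingers and collar_pin above 1 N), for 0.05 s.
3. its foot is low among the balls on the right side of the pan (y of pin_foot in the frame of bowl below -0.014 m and x of pin_foot in the frame of bowl between -0.014 and 0.014 m and horizontal distance between pin_foot and bowl below 0.07 m and z of pin_foot in the frame of bowl below 0.021 m and contact force between the fingers and collar_pin above 1 N), for 0.05 s.
4. its foot is low among the balls on the near side of the pan (x of pin_foot in the frame of bowl below -0.014 m and y of pin_foot in the frame of bowl between -0.014 and 0.014 m and horizontal distance between pin_foot and bowl below 0.07 m and z of pin_foot in the frame of bowl below 0.021 m and contact force between the fingers and collar_pin above 1 N), for 0.05 s.
5. its foot is low among the balls on the left side of the pan (y of pin_foot in the frame of bowl above 0.014 m and x of pin_foot in the frame of bowl between -0.014 and 0.014 m and horizontal distance between pin_foot and bowl below 0.07 m and z of pin_foot in the frame of bowl below 0.021 m and contact force between the fingers and collar_pin above 1 N), for 0.05 s.
6. its foot is low among the balls on the far side of the pan again (all of step 2), for 0.05 s.
At the end, for the whole second after the job is handed in: The gripper holds the collared pin still, foot within 18 mm of the point 60 mm in front of the lens on its axis, pin within 0.17 rad of that axis, top end away from the lens, not touching the camera; all nine balls are in the pan, the plain pin stands in the rack (distance between pin_foot and focus below 0.018 m and angle between the z axis of collar_pin and the z axis of focus, either way round below 0.17 rad and z of pin_top in the frame of focus above 0.1 m and contact force between the fingers and collar_pin above 1 N and contact force between collar_pin and camera below 0.1 N and linear speed of collar_pin below 0.03 m/s and angular speed of collar_pin below 0.3 rad/s and horizontal distance between each of ball_0_center, ball_1_center, ball_2_center, ball_3_center, ball_4_center, ball_5_center, ball_6_center, ball_7_center, ball_8_center and bowl below 0.077 m and horizontal distance between plain_pin and rack below 0.055 m and angle between plain_pin's own z axis and vertical below 0.15 rad and height (world z) of plain_pin below 0.02 m); the arm keeps its last pose, push and grip.
It fails at once if the plain pin is taken or pushed over (distance of plain_pin from where it was at the start of the episode above 0.015 m or angle between plain_pin's own z axis and vertical above 0.25 rad).
It fails at once if the pin or the fingers knock against the camera (contact force between any of collar_pin, the fingers and camera above 2 N).
It fails at once if a bystander is moved (distance of any of tape_measure, marker_pen, small_square from where it was at the start of the episode above 0.03 m).
It also fails if it takes over 53 s, if anything falls off the work surface, if the arm or the gripper's body presses on something with over 40 N, if the wrist force passes 120 N, or if a joint passes its speed limit or range.

## Working session

There is one attempt and no reset: what is moved stays moved. The work goes in short steps, Python scripts to look and compute and a tool call to move; the robot and the scene stay as the last step left them, time stands still between calls to the robot, and variables do not carry over. Pictures are saved under pics/ and viewed, at most 10 in all, crops included, and the job is handed in when it is done.

Besides the shell and the picture viewer there is one more tool, called after ">>>" as name(argument=value, ...) on one line, values as JSON. servo_tool: Moves the arm, as the interface text tells. Its arguments: {"type":"object","properties":{"deltas":{"type":"array","items":{"type":"number"}},"squeeze":{"type":"number"}},"required":["deltas"]}

```bash
mkdir -p pics; cat > h.py <<'E'
import numpy as np,cv2
from plant import r
def grab(n):
    d=r.get_image(n);np.savez('%s.npz'%n,**d);return d
def pts(d):
    K=np.array(d['intrinsics']);z=d['z_map'];v,u=np.mgrid[:480,:640]
    p=np.stack([(u-K[0,2])/K[0,0]*z,(v-K[1,2])/K[1,1]*z,z],-1)
    return p@np.array(d['orientation']).T+np.array(d['origin'])
E
python3 - <<'E'
from h import *
for n in('scene','side'):
    d=grab(n);cv2.imwrite('pics/%s1.png'%n,d['img']);print(n,d['origin'],np.round(d['orientation'],3).tolist(),d['intrinsics'][0])
print(r.get_state())
E
```

```text
scene [ 0.27405844 -0.61773637  0.87345861] [[0.891, -0.343, 0.297], [-0.453, -0.693, 0.56], [0.014, -0.634, -0.773]] [546.70827198   0.         332.64747208]
side [ 0.52554426 -1.10568219  0.53414711] [[0.999, -0.023, 0.027], [-0.034, -0.367, 0.93], [-0.011, -0.93, -0.367]] [559.49224116   0.         324.22728261]
{'time': 0.1, 'qpos': array([-1.24969001e+00,  9.17651926e-02,  1.23179602e+00, -2.10840234e-06,
        1.81979028e+00, -5.66823130e-02]), 'qvel': array([ 0.00142275, -0.0006222 , -0.00257582,  0.00126436,  0.00070491,
        0.00177679]), 'joint_efforts': array([ 3.63618332e-03, -4.60219109e+01, -4.19217181e+01,  7.70213683e-05,
        1.06457103e-02,  1.42841259e-05]), 'tcp_pos': array([ 0.2212335 , -0.55740522,  0.20955772]), 'orientation': array([[ 9.29482827e-01,  3.68864968e-01, -5.57057681e-04],
       [ 3.68865376e-01, -9.29481335e-01,  1.66829454e-03],
       [ 9.76006963e-05, -1.75613042e-03, -9.99998453e-01]]), 'wrist_force': array([-0.03140649, -0.43078462,  0.01421471]), 'torque': array([ 0.04089474,  0.07057386, -0.04025842]), 'grip_force': 0.0, 'gripper_width': 0.08562339943027358}
```

View pics/scene1.png

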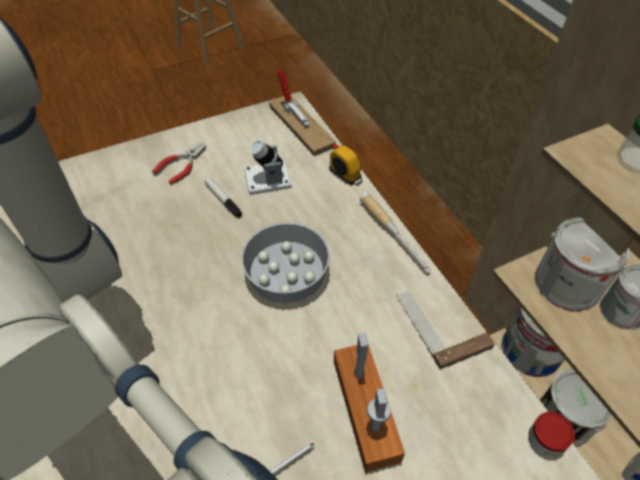

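View pics/side1.png

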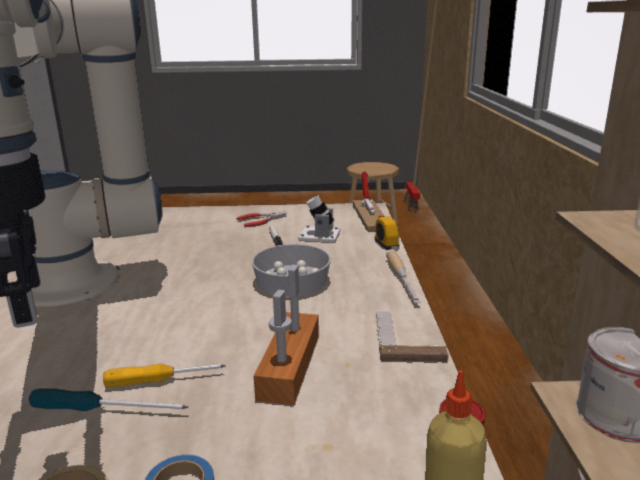

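The scene view shows the rack at about (368,405), with the collared pin at (380,405) and the plain pin at (361,355). The pan is at (286,262) and the inspection camera at (268,175). The side view agrees: the collared pin is the nearer one, at (281,325).

```bash
python3 - <<'E'
from h import *
for n in('scene','side'):
    d=dict(np.load(n+'.npz'));P=pts(d);hsv=cv2.cvtColor(d['img'],cv2.COLOR_BGR2HSV);ok=d['z_map']>0
    X,Y,Z=P[...,0],P[...,1],P[...,2]
    print(n,'bench z',np.median(Z[ok&(abs(Z)<.02)]))
    # rack top
    v,u=np.mgrid[:480,:640]
    roi=(u>325)&(u<410)&(v>340)&(v<475) if n=='scene' else (u>250)&(u<325)&(v>255)&(v<400)
    m=roi&ok&(abs(Z-.045)<.004)&(hsv[...,1]>120)
    q=P[m][:,:2].astype(np.float32);b=cv2.minAreaRect(q);print('rack',m.sum(),b)
    # pins: by height slabs
    for lo,hi in((.153,.165),(.12,.15),(.095,.115),(.06,.09)):
        m=roi&ok&(Z>lo)&(Z<hi)&(hsv[...,1]<120)
        c,l,s,ce=cv2.connectedComponentsWithStats(m.astype(np.uint8))
        for i in range(1,c):
            if s[i,4]>8:
                k=P[l==i];print('pin',lo,s[i,4],k.mean(0).round(4),cv2.minAreaRect(k[:,:2].astype(np.float32)))
    roi=(u>235)&(u<335)&(v>218)&(v<310) if n=='scene' else (u>245)&(u<335)&(v>240)&(v<300)
    m=roi&ok&(abs(Z-.052)<.003)
    q=P[m][:,:2].astype(np.float32);print('rim',m.sum(),cv2.minEnclosingCircle(q))
    roi=(u>240)&(u<295)&(v>135)&(v<195) if n=='scene' else (u>295)&(u<345)&(v>190)&(v<245)
    m=roi&ok&(abs(Z-.012)<.003)
    q=P[m][:,:2].astype(np.float32);print('base',m.sum(),cv2.minAreaRect(q))
    m=roi&ok&(Z>.085);k=P[m];print('lens',k.min(0),k.max(0),k.mean(0))
d=np.load('scene.npz')['img']; s=np.load('side.npz')['img']
cv2.imwrite('pics/c.png',np.hstack([cv2.resize(d[330:475,320:420],(400,580),interpolation=2),cv2.resize(d[130:200,235:300],(390,420),interpolation=2)[:].copy() if 0 else cv2.copyMakeBorder(cv2.resize(d[130:200,235:300],(390,420),interpolation=2),0,160,0,0,0)]))
E
```

```text
scene bench z 0.0016650153573343762
rack 3266 ((0.4923918545246124, -0.3331058621406555), (0.19010159373283386, 0.05993186682462692), 77.69359588623047)
pin 0.153 52 [ 0.4996 -0.2957  0.1571] ((0.4995092749595642, -0.2954808175563812), (0.008689439855515957, 0.012113682925701141), 59.1376838684082)
pin 0.153 142 [ 0.4824 -0.3775  0.1576] ((0.48291531205177307, -0.37709540128707886), (0.021395724266767502, 0.012052664533257484), 69.74992370605469)
pin 0.12 104 [ 0.4983 -0.2954  0.1352] ((0.49714553356170654, -0.2918832004070282), (0.01009119488298893, 0.021640218794345856), 16.444581985473633)
pin 0.12 104 [ 0.4783 -0.3826  0.135 ] ((0.4778323173522949, -0.3784876763820648), (0.009690918028354645, 0.02194451354444027), 11.684325218200684)
pin 0.095 35 [ 0.4982 -0.2937  0.1052] ((0.5000287890434265, -0.29333293437957764), (0.014055538922548294, 0.0114000104367733), 68.4491195678711)
pin 0.095 284 [ 0.4793 -0.3803  0.1102] ((0.48157256841659546, -0.378376841545105), (0.029872186481952667, 0.03358618915081024), 49.5911865234375)
pin 0.06 71 [ 0.4999 -0.2934  0.0753] ((0.5002720355987549,
[... 1458 characters left out ...]
 ((0.4795657992362976, -0.3816089928150177), (0.030997509136795998, 0.032895781099796295), 88.6456298828125)
pin 0.06 125 [ 0.4989 -0.2959  0.0751] ((0.4984893798828125, -0.295637845993042), (0.008725058287382126, 0.012752327136695385), 85.13668823242188)
pin 0.06 154 [ 0.48   -0.3836  0.0756] ((0.4795328974723816, -0.3829249143600464), (0.009020354598760605, 0.013767123222351074), 89.49800109863281)
rim 342 ((0.4861355721950531, -0.023058900609612465), 0.08699003607034683)
base 313 ((0.5522910952568054, 0.2303047925233841), (0.08448629081249237, 0.094664566218853), 76.6272201538086)
lens [0.51999536 0.21165892 0.08504382] [0.56773595 0.25630523 0.108932  ] [0.54393553 0.22771347 0.09466782]
```

View pics/c.png

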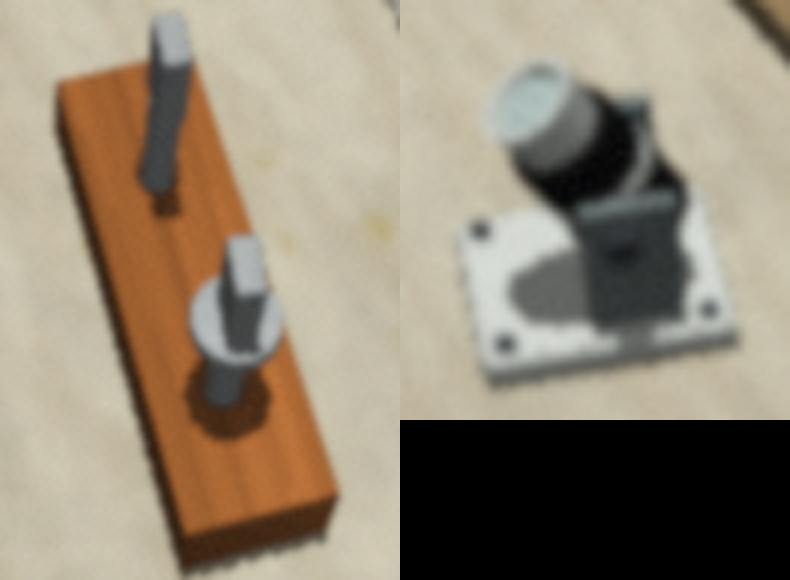

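The crop shows the collared tang top at about (243,262) in crop pixels, its flats turned slightly from the rack's axis. The lens tilts towards the robot. Moving to hover above the collared pin.

>>> servo_tool(deltas=[1,1,-0.2,-0.3,0,0,-1,1,2.2,-0.5,-0.6,0,0,-2.2,1,3.5,-0.8,-0.67,0,0,-3.5,1,4.8,-1.1,-0.67,0,0,-4.8,1,6.1,-1.4,-0.67,0,0,-6.1,1,7.4,-1.7,-0.67,0,0,-7.4,1,8.6,-2,-0.67,0,0,-8.6,1,9.6,-2.2,-0.67,0,0,-9.4,1,10.1,-2.3,-0.67,0,0,-9.76,1,10.27,-2.35,-0.67,0,0,-9.76,1,10.27,-2.35,-0.67,0,0,-9.76,1,10.27,-2.35,-0.67,0,0,-9.76], squeeze=80)

```text
time: 1.3
tcp_pos: [0.4807, -0.3795, 0.2306]
orientation: [[0.337, 0.942, -0.001], [0.942, -0.337, -0.0], [-0.0, -0.0, -1.0]]
wrist_force: [0.6, 0.4, -0.2]
gripper_width: 0.0854
grip_force: 0.0
```

```bash
python3 - <<'E'
from h import *
s=r.get_state();print(s['time'],s['tcp_pos'],s['orientation'].round(4).tolist(),s['qpos'])
d=grab('wrist');cv2.imwrite('pics/w1.png',d['img']);P=pts(d);print(d['origin'])
ok=d['z_map']>0;Z=P[...,2]
for lo,hi in((.15,.165),(.1,.114)):
    m=ok&(Z>lo)&(Z<hi)
    c,l,st,ce=cv2.connectedComponentsWithStats(m.astype(np.uint8))
    for i in range(1,c):
        if st[i,4]>100: k=P[l==i];print(lo,st[i,:],k.mean(0).round(4),cv2.minAreaRect(k[:,:2].astype(np.float32)))
# balls from scene
d=dict(np.load('scene.npz'));P=pts(d);Z=P[...,2]
E
```

```text
1.3 [ 0.48070035 -0.37947393  0.23064928] [[0.3369, 0.9415, -0.0006], [0.9415, -0.3369, -0.0003], [-0.0005, -0.0004, -1.0]] [-7.23445786e-01  1.30585282e-01  1.15274919e+00 -6.25980645e-04
  1.85846277e+00 -3.79986758e-01]
[ 0.50597393 -0.30803277  0.3942225 ]
0.15 [288  92  20  36 616] [ 0.4998 -0.2892  0.1571] ((0.4996846318244934, -0.2890414595603943), (0.022085746750235558, 0.012087903916835785), 73.29385375976562)
0.15 [307 220  16  30 459] [ 0.4806 -0.3757  0.1568] ((0.48026904463768005, -0.3763813078403473), (0.0217177402228117, 0.01143205352127552), 70.30636596679688)
0.1 [296 201  39  36 703] [ 0.4818 -0.3734  0.1099] ((0.48078930377960205, -0.37549132108688354), (0.030817609280347824, 0.0336618646979332), 71.45895385742188)
0.1 [561 358  40  13 241] [ 0.6853 -0.6117  0.1067] ((0.6879028081893921, -0.613490641117096), (0.005746797192841768, 0.03287138789892197), 66.53518676757812)
```

View pics/w1.png

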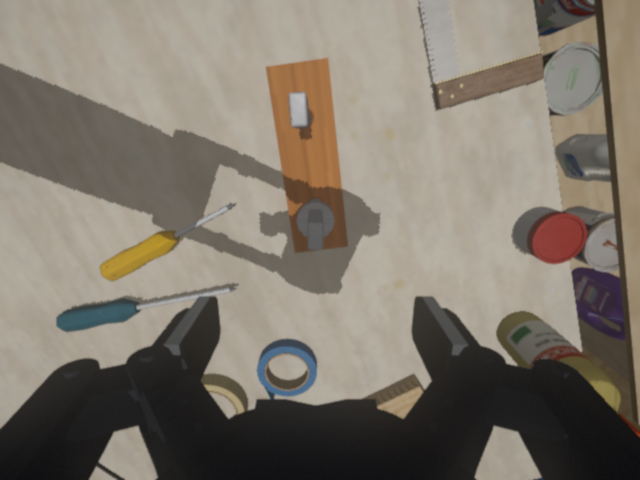

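The wrist view shows the collared tang at (315,228), the plain pin at (300,110), and open space for the fingers on both sides. Descending and gripping.

>>> servo_tool(deltas=[1,0.06,0,0.5,0,0,0,1,0.06,0,1.1,0,0,0,1,0.06,0,1.8,0,0,0,1,0.06,0,2.5,0,0,0,1,0.06,0,3.1,0,0,0,1,0.06,0,3.6,0,0,0,1,0.06,0,3.8,0,0,0,1,0.06,0,3.8,0,0,0,0,0.06,0,3.8,0,0,0,0,0.06,0,3.8,0,0,0,0,0.06,0,3.8,0,0,0,0,0.06,0,3.8,0,0,0], squeeze=80)

```text
time: 2.55
tcp_pos: [0.4826, -0.377, 0.1174]
orientation: [[0.335, 0.942, 0.001], [0.942, -0.335, -0.001], [-0.0, 0.001, -1.0]]
wrist_force: [0.2, -0.6, 0.4]
gripper_width: 0.0284
grip_force: 0.0
```

>>> servo_tool(deltas=[0,0,0,0,0,0,0,0,0,0,0,0,0,0,0,0,0,0,0,0,0,0,0,0,0,0,0,0,0,0,0,0,0,0,0])

```text
time: 3.05
tcp_pos: [0.4825, -0.377, 0.1172]
orientation: [[0.335, 0.942, 0.001], [0.942, -0.335, -0.001], [-0.0, 0.001, -1.0]]
wrist_force: [-0.8, 0.5, 4.3]
gripper_width: 0.01
grip_force: 80.5
```

```bash
python3 - <<'E'
from h import *
s=r.get_state();print(s['gripper_width'],s['grip_force'],s['wrist_force'],s['tcp_pos'])
d=dict(np.load('scene.npz'));P=pts(d);hsv=cv2.cvtColor(d['img'],cv2.COLOR_BGR2HSV)
big=cv2.resize(d['img'][220:305,238:335],None,fx=6,fy=6,interpolation=2)
cv2.imwrite('pics/b.png',big)
E
```

```text
0.01002496084828482 80.46624898910522 [-0.76065545  0.4964354   4.33468418] [ 0.48245803 -0.37698654  0.1172479 ]
```

View pics/b.png

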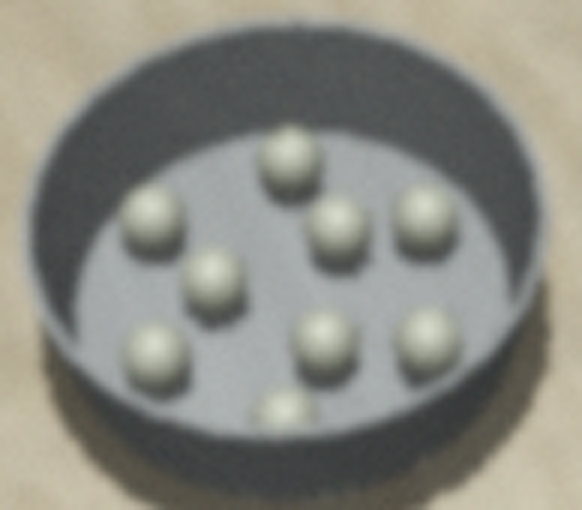

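The crop shows the nine balls spread over the pan floor. The pin is gripped at 80 N, so I'm lifting it and working out the ball positions to find a free entry point.

>>> servo_tool(deltas=[0,0,0,-0.2,0,0,0,0,0,0,-0.6,0,0,0,0,0,0,-1.2,0,0,0,0,0,0,-1.9,0,0,0,0,0,0,-2.7,0,0,0,0,0,0,-3.5,0,0,0,0,0,0,-4.3,0,0,0,0,0,0,-5.1,0,0,0,0,0,0,-5.7,0,0,0,0,0,0,-6.1,0,0,0,0,0,0,-6.2,0,0,0,0,0,0,-6.2,0,0,0])

```text
time: 4.25
tcp_pos: [0.4824, -0.3769, 0.3031]
orientation: [[0.335, 0.942, 0.0], [0.942, -0.335, -0.0], [-0.0, 0.001, -1.0]]
wrist_force: [1.2, -0.1, -2.0]
gripper_width: 0.0104
grip_force: 79.6
```

```bash
cat > foot.py <<'E'
from h import *
def info():
    s=r.get_state();T=s['tcp_pos'];R=s['orientation'];print(s['time'],'tcp',T.round(4),'w',s['gripper_width'].round(4),s['grip_force'].round(1),s['wrist_force'].round(1));return T,R
E
python3 - <<'E'
from foot import *
from scipy.spatial.distance import cdist
d=dict(np.load('scene.npz'));K=d['intrinsics']
c=np.array([[290,160],[152,220],[214,281],[338,229],[425,219],[156,356],[324,343],[427,341],[284,412]])/6+[238,220]
ray=np.c_[(c-K[:2,2])/[K[0,0],K[1,1]],np.ones(9)]@d['orientation'].T
b=(d['origin']+ray*((.0165-d['origin'][2])/ray[:,2])[:,None])[:,:2]-[.4903,-.0183]
print('balls rel bowl mm',(b*1e3).round().tolist())
g=np.array([[x,y] for x in range(-45,46,3) for y in range(-45,46,3) if x*x+y*y<48**2])/1e3
D=cdist(g,b).min(1);o=np.argsort(-D)[:12];print(np.c_[g[o]*1e3,D[o]*1e3].round().tolist())
T,R=info()
for n in('side','scene'):
    d=grab(n);P=pts(d);Z=P[...,2];near=(abs(P[...,0]-T[0])<.03)&(abs(P[...,1]-T[1])<.03)&(d['z_map']>0)
    for lo,hi in((T[2]-.118,T[2]-.10),(T[2]-.09,T[2]-.03),(T[2]-.02,T[2]-.004)):
        k=P[near&(Z>lo)&(Z<hi)]
        if len(k):print(n,len(k),k.mean(0).round(4),k.min(0).round(4),k.max(0).round(4))
E
```

```text
balls rel bowl mm [[21.0, 44.0], [-30.0, 41.0], [-21.0, 9.0], [23.0, 11.0], [51.0, 2.0], [-49.0, -10.0], [0.0, -29.0], [30.0, -43.0], [-22.0, -48.0]]
[[-3.0, 30.0, 28.0], [0.0, 27.0, 27.0], [-24.0, -18.0, 27.0], [30.0, -15.0, 27.0], [-3.0, 33.0, 26.0], [0.0, 24.0, 26.0], [27.0, -15.0, 26.0], [-6.0, 30.0, 26.0], [-24.0, -21.0, 26.0], [24.0, -18.0, 26.0], [24.0, -15.0, 26.0], [-3.0, 27.0, 26.0]]Traceback (most recent call last):
  File "<stdin>", line 10, in <module>
  File "foot.py", line 3, in info
    s=r.get_state();T=s['tcp_pos'];R=s['orientation'];print(s['time'],'tcp',T.round(4),'w',s['gripper_width'].round(4),s['grip_force'].round(1),s['wrist_force'].round(1));return T,R
                                                                                           ^^^^^^^^^^^^^^^^^^^^^^^^
AttributeError: 'float' object has no attribute 'round'
```

```bash
sed -i "s/s\['gripper_width'\].round(4),s\['grip_force'\].round(1)/s['gripper_width'],s['grip_force']/" foot.py
python3 - <<'E'
from foot import *
T,R=info()
for n in('side','scene'):
    d=grab(n);P=pts(d);Z=P[...,2];near=(abs(P[...,0]-T[0])<.03)&(abs(P[...,1]-T[1])<.03)&(d['z_map']>0)
    for lo,hi in((T[2]-.125,T[2]-.10),(T[2]-.09,T[2]-.03),(T[2]-.02,T[2]-.004)):
        k=P[near&(Z>lo)&(Z<hi)]
        if len(k):print(n,len(k),k.mean(0).round(4),k.min(0).round(4),k.max(0).round(4))
E
```

```text
4.25 tcp [ 0.4824 -0.3769  0.3031] w 0.01044228533277537 79.62268352508545 [ 1.2 -0.1 -2. ]
side 55 [ 0.4809 -0.3839  0.1985] [ 0.4746 -0.3876  0.194 ] [ 0.4874 -0.3766  0.2029]
side 403 [ 0.481  -0.3837  0.2436] [ 0.4738 -0.3884  0.2131] [ 0.4875 -0.376   0.273 ]
side 267 [ 0.4815 -0.3883  0.2934] [ 0.4639 -0.3975  0.2834] [ 0.4969 -0.3681  0.2989]
scene 30 [ 0.4801 -0.3805  0.1984] [ 0.4765 -0.3841  0.1931] [ 0.4876 -0.3718  0.2028]
scene 207 [ 0.4803 -0.3809  0.2407] [ 0.4762 -0.3842  0.2138] [ 0.4882 -0.3728  0.2689]
scene 396 [ 0.4792 -0.3821  0.2949] [ 0.467  -0.3939  0.2858] [ 0.501  -0.3623  0.2989]
```

>>> servo_tool(deltas=[0,0.5,-0.17,0,0,0,0,0,1.5,-0.51,0,0,0,0,0,2.8,-0.96,0,0,0,0,0,4.2,-1.44,0,0,0,0,0,5.6,-1.92,0,0,0,0,0,7.0,-2.4,0,0,0,0,0,8.4,-2.88,0,0,0,0,0,9.8,-3.36,0,0,0,0,0,11,-3.77,0,0,0,0,0,11.8,-4.04,0,0,0,0,0,12.2,-4.18,0,0,0,0,0,12.2,-4.18,0,0,0,0])

```text
time: 5.55
tcp_pos: [0.4861, 0.0115, 0.3023]
orientation: [[0.332, 0.943, -0.001], [0.943, -0.332, 0.0], [-0.0, -0.001, -1.0]]
wrist_force: [-0.0, -0.3, -1.2]
gripper_width: 0.0105
grip_force: 79.6
```

```bash
python3 - <<'E'
from foot import *
T,R=info();print(R.round(3).tolist())
for n in('side','scene'):
    d=grab(n);P=pts(d);Z=P[...,2];ok=d['z_map']>0
    near=(abs(P[...,0]-T[0])<.03)&(abs(P[...,1]-T[1])<.03)&ok
    k=P[near&(Z>T[2]-.108)&(Z<T[2]-.03)];print(n,'shank',len(k),k.mean(0).round(4),k.min(0).round(4),k.max(0).round(4))
    m=ok&(abs(Z-.052)<.003)&(np.hypot(P[...,0]-.489,P[...,1]+.02)<.095)
    q=P[m][:,:2];A=np.c_[2*q,np.ones(len(q))];x=np.linalg.lstsq(A,(q**2).sum(1),rcond=None)[0];print('rim lsq',x[:2],np.sqrt(x[2]+x[0]**2+x[1]**2),len(q))
d=np.load('scene.npz')['img'];cv2.imwrite('pics/s3.png',cv2.resize(d[100:330,180:400],None,fx=2.5,fy=2.5))
E
```

```text
5.55 tcp [0.4861 0.0115 0.3023] w 0.010456716153243758 79.5842170715332 [-0.  -0.3 -1.2]
[[0.332, 0.943, -0.001], [0.943, -0.332, 0.0], [-0.0, -0.001, -1.0]]
side shank 254 [0.4847 0.0049 0.2338] [ 0.4775 -0.0012  0.1944] [0.4912 0.0155 0.2722]
rim lsq [ 0.48694017 -0.02318521] 0.08132322836642561 343
scene shank 281 [0.4864 0.0053 0.2347] [0.4808 0.001  0.1949] [0.4948 0.0139 0.2723]
rim lsq [ 0.49019397 -0.02034351] 0.08117888576795204 576
```

View pics/s3.png

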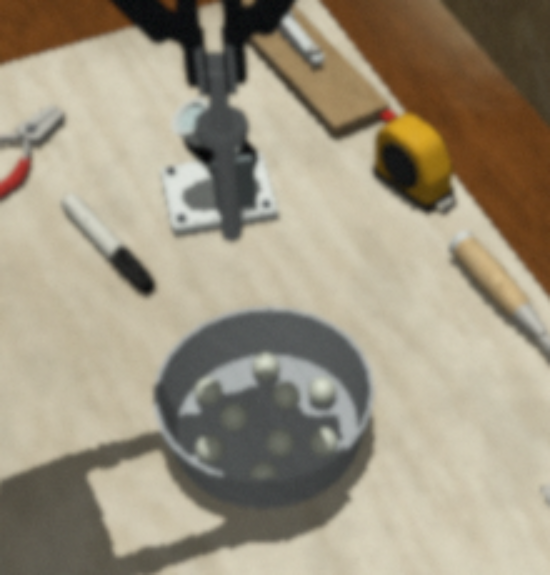

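The crop shows the pin hanging straight above the pan, with all nine balls inside it. Descending into the gap between the balls while I compute the stir waypoints.

>>> servo_tool(deltas=[0,0,0,0.3,0,0,0,0,0,0,1,0,0,0,0,0,0,2,0,0,0,0,0,0,3,0,0,0,0,0,0,3.8,0,0,0,0,0,0,4.4,0,0,0,0,0,0,4.9,0,0,0,0,0,0,5.3,0,0,0,0,0,0,5.6,0,0,0,0,0,0,5.85,0,0,0,0,0,0,6,0,0,0,0,0,0,6,0,0,0])

```text
time: 6.85
tcp_pos: [0.4865, 0.0101, 0.1223]
orientation: [[0.335, 0.942, -0.0], [0.942, -0.335, 0.0], [-0.0, -0.0, -1.0]]
wrist_force: [0.0, -0.1, -2.5]
gripper_width: 0.0099
grip_force: 79.6
```

```bash
python3 - <<'E'
from foot import *
T,R=info();C=np.array([.4895,-.020]);p=T[:2]
print((p-C)*1e3)
th=np.radians(np.r_[85:-380:-12]);W=C+.036*np.c_[np.cos(th),np.sin(th)]
for i in range(0,len(W),12):
    print('call');print([[float(v) for v in row] for row in ((W[i:i+12]-p)@R[:2,:2]/.03).round(2)]);p=W[min(i+11,len(W)-1)]
E
```

```text
6.85 tcp [0.4865 0.0101 0.1223] w 0.00990180276473662 79.55867886543274 [ 0.  -0.1 -2.5]
[-2.96418917 30.05914938]
call
[[0.25, 0.13], [0.29, 0.38], [0.27, 0.63], [0.21, 0.87], [0.09, 1.09], [-0.07, 1.28], [-0.27, 1.44], [-0.49, 1.55], [-0.73, 1.62], [-0.98, 1.63], [-1.23, 1.59], [-1.46, 1.49]]
call
[[-0.21, -0.14], [-0.39, -0.32], [-0.52, -0.53], [-0.61, -0.76], [-0.65, -1.01], [-0.63, -1.26], [-0.56, -1.5], [-0.45, -1.73], [-0.29, -1.92], [-0.09, -2.08], [0.13, -2.19], [0.37, -2.25]]
call
[[0.25, -0.01], [0.5, 0.03], [0.73, 0.12], [0.94, 0.26], [1.12, 0.44], [1.25, 0.65], [1.34, 0.89], [1.38, 1.13], [1.36, 1.38], [1.3, 1.63], [1.18, 1.85], [1.02, 2.04]]
call
[[-0.2, 0.16], [-0.42, 0.27], [-0.66, 0.33]]
```

>>> servo_tool(deltas=[0,0.25,0.13,0,0,0,0,0,0.29,0.38,0,0,0,0,0,0.27,0.63,0,0,0,0,0,0.21,0.87,0,0,0,0,0,0.09,1.09,0,0,0,0,0,-0.07,1.28,0,0,0,0,0,-0.27,1.44,0,0,0,0,0,-0.49,1.55,0,0,0,0,0,-0.73,1.62,0,0,0,0,0,-0.98,1.63,0,0,0,0,0,-1.23,1.59,0,0,0,0,0,-1.46,1.49,0,0,0,0])

```text
time: 8.05
tcp_pos: [0.5137, -0.0468, 0.1227]
orientation: [[0.335, 0.942, 0.0], [0.942, -0.335, -0.0], [-0.0, 0.0, -1.0]]
wrist_force: [0.1, -0.2, -2.3]
gripper_width: 0.01
grip_force: 79.6
```

>>> servo_tool(deltas=[0,-0.21,-0.14,0,0,0,0,0,-0.39,-0.32,0,0,0,0,0,-0.52,-0.53,0,0,0,0,0,-0.61,-0.76,0,0,0,0,0,-0.65,-1.01,0,0,0,0,0,-0.63,-1.26,0,0,0,0,0,-0.56,-1.5,0,0,0,0,0,-0.45,-1.73,0,0,0,0,0,-0.29,-1.92,0,0,0,0,0,-0.09,-2.08,0,0,0,0,0,0.13,-2.19,0,0,0,0,0,0.37,-2.25,0,0,0,0])

```text
time: 9.25
tcp_pos: [0.4542, -0.0124, 0.1227]
orientation: [[0.334, 0.942, 0.0], [0.942, -0.334, 0.0], [0.0, 0.0, -1.0]]
wrist_force: [0.8, 0.0, -1.0]
gripper_width: 0.01
grip_force: 79.6
```

>>> servo_tool(deltas=[0,0.25,-0.01,0,0,0,0,0,0.5,0.03,0,0,0,0,0,0.73,0.12,0,0,0,0,0,0.94,0.26,0,0,0,0,0,1.12,0.44,0,0,0,0,0,1.25,0.65,0,0,0,0,0,1.34,0.89,0,0,0,0,0,1.38,1.13,0,0,0,0,0,1.36,1.38,0,0,0,0,0,1.3,1.63,0,0,0,0,0,1.18,1.85,0,0,0,0,0,1.02,2.04,0,0,0,0])

```text
time: 10.45
tcp_pos: [0.5224, -0.0054, 0.1226]
orientation: [[0.335, 0.942, -0.0], [0.942, -0.335, 0.0], [-0.0, -0.0, -1.0]]
wrist_force: [-0.2, 0.0, -2.4]
gripper_width: 0.0098
grip_force: 79.6
```

>>> servo_tool(deltas=[0,-0.2,0.16,0,0,0,0,0,-0.42,0.27,0,0,0,0,0,-0.55,0.3,0,0,0,0,0,-0.55,0.3,0,0,0,0,0,-0.55,0.3,0,0,0,0])

```text
time: 10.95
tcp_pos: [0.525, -0.0234, 0.1228]
orientation: [[0.335, 0.942, 0.0], [0.942, -0.335, 0.0], [0.0, 0.0, -1.0]]
wrist_force: [0.5, -0.3, -2.1]
gripper_width: 0.0104
grip_force: 79.6
```

```bash
python3 - <<'E'
from foot import *
T,R=info();print(R.round(3).tolist(),((T[:2]-[.4895,-.020])*1e3).round(1))
for n in('scene','side'): d=grab(n)
for n,bx in (('side',(.4869,-.0232)),('scene',(.4902,-.0203))):
    d=np.load(n+'.npz');P=pts(d);Z=P[...,2]
    near=(abs(P[...,0]-T[0])<.025)&(abs(P[...,1]-T[1])<.025)&(Z>.058)&(Z<.1)
    k=P[near];print(n,len(k),((k.mean(0)[:2]-bx)*1e3).round(1),k.mean(0))
a=np.load('scene.npz')['img'][200:320,220:350];b=np.load('side.npz')['img'][160:300,220:360]
cv2.imwrite('pics/s4.png',np.hstack([cv2.resize(a,(400,400)),cv2.resize(b,(400,400))]))
E
```

```text
10.95 tcp [ 0.525  -0.0234  0.1228] w 0.01035426131923274 79.60345029830933 [ 0.5 -0.3 -2.1]
[[0.335, 0.942, 0.0], [0.942, -0.335, 0.0], [0.0, 0.0, -1.0]] [35.5 -3.4]
side 128 [36.3 -7. ] [ 0.52316139 -0.03021792  0.07947584]
scene 84 [34.6 -8. ] [ 0.52477744 -0.02830722  0.07665295]
```

View pics/s4.png

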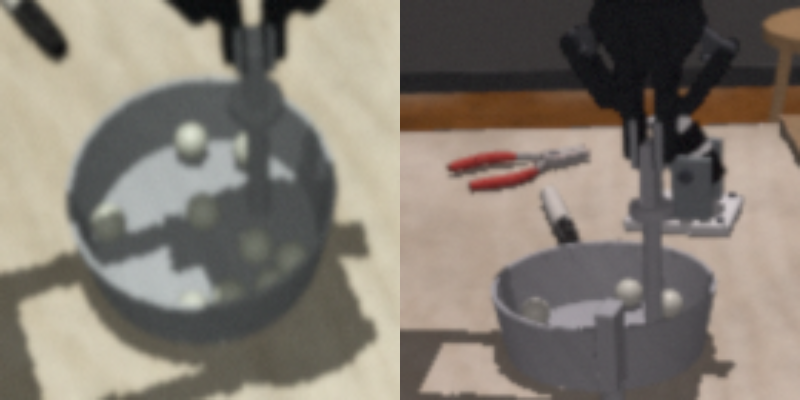

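The left half (scene) and right half (side) show the pin at the far side of the pan with the balls still inside. The stir ended 35 mm out at the far side. Lifting out.

>>> servo_tool(deltas=[0,0,0,-0.2,0,0,0,0,0,0,-0.6,0,0,0,0,0,0,-1.2,0,0,0,0,0,0,-1.9,0,0,0,0,0,0,-2.7,0,0,0,0,0,0,-3.5,0,0,0,0,0,0,-4.3,0,0,0,0,0,0,-5.1,0,0,0,0,0,0,-5.8,0,0,0,0,0,0,-6.3,0,0,0,0,0,0,-6.5,0,0,0,0,0,0,-6.5,0,0,0])

```text
time: 12.25
tcp_pos: [0.5253, -0.0233, 0.3193]
orientation: [[0.335, 0.942, 0.003], [0.942, -0.335, -0.0], [0.001, 0.003, -1.0]]
wrist_force: [0.7, -0.3, -2.3]
gripper_width: 0.0101
grip_force: 79.6
```

```bash
cat > goal.py <<'E'
from foot import *
from scipy.spatial.transform import Rotation as Ro
g=np.radians(-13.35);cx=np.array([np.cos(g),np.sin(g),0])
a=-.5*cx+np.array([0,0,.866]);O=np.array([.5541,.2326,0]);F=O-.0475*cx+[0,0,.152]
def go(T,R,back=0.,off=np.array([-.0016,-.0008,.110])):
    z=R[:,2];v=np.cross(z,-a);ang=np.arctan2(np.linalg.norm(v),z@-a);v=v/(np.linalg.norm(v)+1e-9)*ang
    R2=Ro.from_rotvec(v).as_matrix()@R
    t=F+a*back-R2@off
    print('target',t.round(4),'shift',(R.T@(t-T)/.03).round(2),'rot',(np.degrees(R.T@v)/5).round(2))
E
python3 - <<'E'
from goal import *
T,R=info();print(F,a);go(T,R,.05)
d=grab('scene');P=pts(d);Z=P[...,2]
print(r.get_state()['qpos'].round(2))
E
```

```text
12.25 tcp [ 0.5253 -0.0233  0.3193] w 0.010084790606409476 79.61543083190918 [ 0.7 -0.3 -2.3]
[0.50788356 0.2435677  0.152     ] [-0.48648887  0.11544945  0.866     ]
target [0.4312 0.2633 0.291 ] shift [ 7.95 -6.15  0.93] rot [-5.94  0.64  0.  ]
[-0.11 -0.06  1.19  0.    2.01  0.23]
```

>>> servo_tool(deltas=[0,0.4,-0.3,0,0,0,0,0,1.2,-0.9,0,-0.3,0,0,0,2.2,-1.7,0,-0.9,0.1,0,0,3.2,-2.5,0.1,-1.7,0.2,0,0,4.2,-3.3,0.2,-2.5,0.3,0,0,5.2,-4.1,0.4,-3.4,0.35,0,0,6.2,-4.8,0.6,-4.3,0.45,0,0,7.0,-5.4,0.75,-5.1,0.55,0,0,7.6,-5.9,0.85,-5.6,0.6,0,0,7.95,-6.15,0.93,-5.94,0.64,0,0,7.95,-6.15,0.93,-5.94,0.64,0,0,7.95,-6.15,0.93,-5.94,0.64,0])

```text
time: 13.5
tcp_pos: [0.4301, 0.2635, 0.2887]
orientation: [[0.319, 0.815, 0.483], [0.946, -0.302, -0.115], [0.052, 0.494, -0.868]]
wrist_force: [-0.4, 0.1, -1.2]
gripper_width: 0.0102
grip_force: 79.7
```

```bash
python3 - <<'E'
from goal import *
T,R=info();print(r.get_state()['qpos'].round(2));go(T,R,0);print('z err deg',np.degrees(np.arccos(-R[:,2]@a)))
for n in('side','scene'):
    d=grab(n);P=pts(d);ok=d['z_map']>0;q=(P-T)@R  # tool frame
    m=ok&(np.hypot(q[...,0],q[...,1])<.016)&(q[...,2]>.02)&(q[...,2]<.125)
    for lo,hi in((.02,.05),(.05,.08),(.08,.108)):
        k=q[m&(q[...,2]>lo)&(q[...,2]<hi)];print(n,len(k),k.mean(0).round(4))
    print('foot end',np.percentile(q[m][:,2],98))
    Z=P[...,2];m=ok&(abs(Z-.012)<.003)&(np.hypot(P[...,0]-.554,P[...,1]-.2326)<.066)
    print('base',cv2.minAreaRect(P[m][:,:2].astype(np.float32)))
a_=np.load('scene.npz')['img'][80:210,190:330];b=np.load('side.npz')['img'][130:270,240:390]
cv2.imwrite('pics/s5.png',np.hstack([cv2.resize(a_,(400,400)),cv2.resize(b,(400,400))]))
E
```

```text
13.5 tcp [0.4301 0.2635 0.2887] w 0.010187037596577278 79.65813875198364 [-0.4  0.1 -1.2]
[ 0.79 -0.44  1.65 -0.44  1.64  1.03]
target [0.4555 0.2575 0.2477] shift [0.01 0.08 1.62] rot [-0.04  0.01  0.  ]
z err deg 0.4448785588867156
side 72 [-0.0066  0.0014  0.0348]
side 72 [-0.0058  0.0008  0.0649]
side 66 [-0.0068  0.0013  0.094 ]
foot end 0.1072797534230107
base ((0.5526937246322632, 0.23138579726219177), (0.08348901569843292, 0.09548605233430862), 75.08367919921875)
scene 107 [-0.0038  0.0058  0.036 ]
scene 104 [-0.0044  0.0057  0.0647]
scene 89 [-0.0044  0.006   0.0935]
foot end 0.10608989424791844
base ((0.556382417678833, 0.2357248067855835), (0.08590374886989594, 0.09524177759885788), 77.21000671386719)
```

View pics/s5.png

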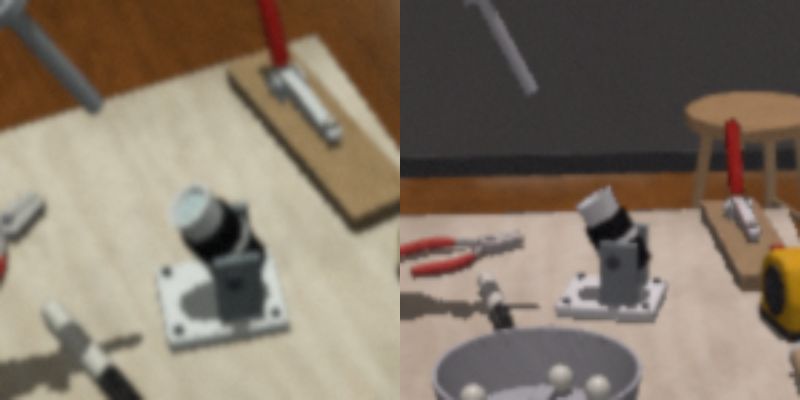

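Both halves show the slanted pin in line with the lens axis and parallel to it. The foot is at (97,105) in the left half and (530,90) in the right. Advancing along the axis.

>>> servo_tool(deltas=[0,0,0.02,0.2,0,0,0,0,0,0.04,0.5,0,0,0,0,0,0.06,0.8,0,0,0,0,0,0.06,1.1,0,0,0,0,0,0.06,1.35,0,0,0,0,0,0.06,1.5,0,0,0,0,0,0.06,1.58,0,0,0,0,0,0.06,1.6,0,0,0,0,0,0.06,1.6,0,0,0,0,0,0.06,1.6,0,0,0,0,0,0.06,1.6,0,0,0,0,0,0.06,1.6,0,0,0])

```text
time: 14.8
tcp_pos: [0.4557, 0.2572, 0.2493]
orientation: [[0.321, 0.814, 0.485], [0.946, -0.304, -0.115], [0.054, 0.495, -0.867]]
wrist_force: [0.1, 0.5, -1.7]
gripper_width: 0.0103
grip_force: 79.7
```

```bash
python3 - <<'E'
from goal import *
T,R=info();go(T,R,0);e=[]
cR=np.c_[np.cross(np.cross(a,cx),a),np.cross(a,cx),a]
for n,off in(('side',np.array([-.0018,-.0018,0])),('scene',np.array([.0019,.0023,0]))):
    d=grab(n);P=pts(d);ok=d['z_map']>0
    L=F-.06*a+off;q=(P-L)@cR   # lens frame seen in this camera's bias
    m=ok&(np.hypot(q[...,0],q[...,1])<.03)
    k=q[m&(q[...,2]>.04)&(q[...,2]<.13)];print(n,'pin in lens frame mean',k.mean(0).round(4),'low end',np.percentile(k[:,2],2).round(4))
    k=q[m&(abs(q[...,2])<.006)];print('ring front',len(k),k.mean(0).round(4),k.min(0).round(3),k.max(0).round(3))
    Z=P[...,2];m=ok&(Z>.006)&(Z<.06)&(np.hypot(P[...,0]-.4882,P[...,1]+.0207)<.075);print('bowl px',m.sum())
i=np.load('scene.npz')['img'];s=np.load('side.npz')['img']
cv2.imwrite('pics/s6.png',np.hstack([cv2.resize(i[80:320,190:400],(400,457)),cv2.resize(s[130:350,240:400],(333,457))]))
E
```

```text
14.8 tcp [0.4557 0.2572 0.2493] w 0.010330258899629002 79.65988039970398 [ 0.1  0.5 -1.7]
target [0.4555 0.2575 0.2477] shift [ 0.01 -0.04  0.04] rot [-0.02  0.   -0.  ]
side pin in lens frame mean [ 0.003  -0.0029  0.0959] low end 0.0628
ring front 62 [ 0.0011 -0.0011 -0.0022] [-0.016 -0.016 -0.006] [0.016 0.02  0.   ]
bowl px 849
scene pin in lens frame mean [ 0.0042 -0.0051  0.0971] low end 0.0635
ring front 190 [ 0.0016  0.0003 -0.0005] [-0.015 -0.017 -0.006] [0.017 0.018 0.005]
bowl px 2706
```

View pics/s6.png

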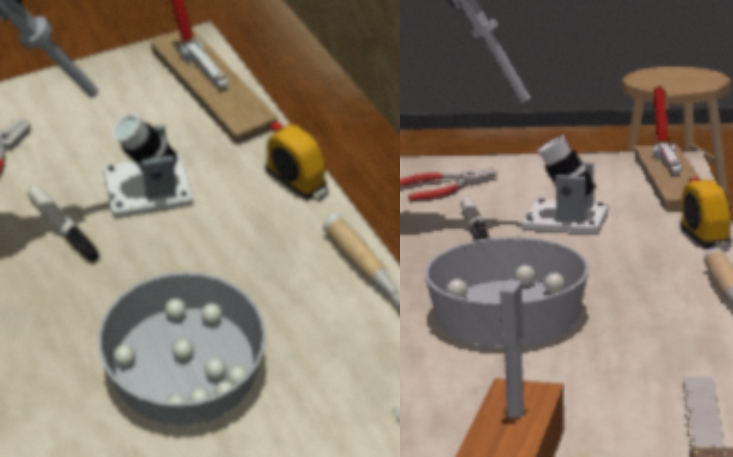

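The picture shows the pin's foot at (92,92), in front of the lens at (128,128). All nine balls are in the pan and the plain pin is upright in the rack. Measured foot distance is about 62 mm from the lens and within a few mm of its axis, so I'm handing in.

```bash
python3 -c "
from plant import r
print(abs(r.get_state()['qvel']).max());print(r.close_job())"
```

```text
0.002479430548444394
the job is handed in; nothing more can be done
None
```

The collared pin was stirred one full clockwise turn and is now held still, in line with the lens axis with its foot about 62 mm from the lens; all nine balls are in the pan, and the job is handed in, though no verdict came back.

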